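Pin the lever knife back into a hinged bread cutter

TASK

The bread cutter's knife has been washed and stands in the slot of its board, its hinge eye not yet fully back in the steel fork. Push the knife home in the fork until it stops, then thread the wing-headed hinge pin from the counter through one ear of the fork, the knife's eye and the other ear, until the wing sits up against the fork; the eye sags, so slope the pin to catch it and lever it up into line. Leave the knife down in its slot, let go of everything, and leave the loaf, jar and scraper alone.

Things in the scene. Friction and masses are not known exactly. Their poses are not given: they have to be found in the camera images.
- fork_holes (a point): Fixed steel hinge fork of the bread cutter: mid-point of the line through its two 15 mm holes, 82 mm above the counter. x along the holes, y along the slot from the handle end towards the fork's closed back, z up. Ears 5 mm thick, inner/outer faces 20/25 mm either side along x, from y -35 to +27 mm, tops 24 mm above this point. Either ear may be entered first.
- fork_stop (a point): Face of the fork's back plate, 16.5 mm beyond fork_holes along y and at the same height; it stops the knife's eye. Same axes as fork_holes. The fork is open above and towards -y.
- board_top (a point): Top of the cutter's beech board (fixed), over its middle, 30 mm above the counter, 127.5 mm before the holes along y; same axes as fork_holes. 167 mm wide (x), 355 mm long (y), with a slot 7 mm wide and 20 mm deep along its middle line, in which the knife stands.
- knife_eye (a point): Centre of the bore of the loose knife's eye, a tube 24 mm long (x), 34 mm outside, 14 mm inside. y from handle to eye, z up. Starts 20 to 34 mm short of the holes, between the ears. Against the stop its bore meets the holes' line within 1 mm in y and 3 mm in x, but sags 5.5 mm below it: a pin sloped nose down about 0.28 rad in the first ear catches it; levelling the pin lifts it (3 to 5 N).
- knife_handle (a point): Middle of the knife's round wooden handle, 30 mm thick, 118 mm long along y, 376 mm behind the eye (-y) and 8 mm lower, about 68 mm above the counter; it overhangs the board's end, to be gripped across x from above. Knife 0.6 kg, blade 4 mm thick, resting edge down on the slot's bottom, spine level with the eye; slides along the slot at 2 to 6 N. Axes as knife_eye.
- pin_wing (a point): Middle of the flat wing head of the loose steel hinge pin (90 g), the part to grip: 34 mm long (x, towards the nose), 28 mm wide (y), 12 mm thick (z). The pin lies flat on the counter, left (+y) of the cutter, axis 6 mm above the counter, nose roughly away from the robot. The wing's front face, which ends against the fork, is 17 mm ahead of this point.
- pin_mid (a point): Point on the axis of the same pin, 42 mm ahead of the wing's middle and 25 mm ahead of the wing's front face; fully home from either side it is at fork_holes. Round shank 12 mm in diameter; the nose ends 42 mm ahead of this point, its last 5 mm tapering to 8 mm. Same axes as pin_wing.
- loaf_centre (a point): Centre of a loose loaf of bread, 240 x 110 x 95 mm.
- jar_centre (a point): Centre of a loose closed glass jar, 72 mm in diameter, 110 mm high.
- scraper_centre (a point): Centre of a loose dough scraper lying on the counter, about 100 x 140 x 22 mm.

How it is judged:
At the end, for the whole second after the job is handed in: The pin runs through both fork ears and the knife's eye, wing head within about 4 mm of the fork (pin's mid-point within 5 mm of the holes', axes within 0.08 rad); the knife's eye is within 5 mm of the holes' mid-point, the knife upright within 0.1 rad, and pin and knife are at rest (distance between each of pin_mid, knife_eye and fork_holes below 0.005 m and angle between the x axis of pin_mid and the x axis of fork_holes, either way round below 0.08 rad and angle between the z axis of knife_eye and the z axis of fork_holes, either way round below 0.1 rad and linear speed of each of pin, knife below 0.02 m/s); the robot touches nothing.
It fails at once if the loaf is disturbed (moved over 30 mm) (distance of loaf_centre from where it was at the start of the episode above 0.03 m).
It fails at once if the jar is disturbed (moved over 30 mm) (distance of jar_centre from where it was at the start of the episode above 0.03 m).
It fails at once if the scraper is disturbed (moved over 30 mm) (distance of scraper_centre from where it was at the start of the episode above 0.03 m).
It also fails if it takes over 58 s, if anything falls off the work surface, if the arm or the gripper's body presses on something with over 40 N, if the wrist force passes 120 N, or if a joint passes its speed limit or range.

ROBOT

A 7-joint arm with a two-finger parallel gripper is mounted at the origin on the work surface. World frame = base frame: x ahead of the robot, y to its left, z up, the work surface at z = 0. Lengths are in m, angles in rad, forces in N, time in s.
With the tool pointing down it reaches from about 0.4 to 0.85 m from the base axis. Payload 10.4 kg.
Tool frame: the origin (TCP) lies midway between the tips of the shut fingers; the grasp point (between the pads) lies 19 mm behind it; z points along the fingers, y is the direction in which the jaws open and shut (so a half turn about z gives the same grasp; the last joint's range is limited). The gripper opens to 85 mm and grips with 20 to 120 N. Pads are 22 mm wide; open, the fingers measure 114 mm over their backs; the gripper's body (76 mm by 85 mm) begins 54 mm behind the grasp point. The pads swing forward as they close: fully open they stand 13 mm farther back than shut.
Start: joints at [1.116, 0.332, -0.065, 1.46, 0.022, 1.35, -0.088], TCP at [0.262, -0.568, 0.231] pointing down, gripper open.
Joint ranges: [-2.6, 2.6], [-0.5, 2.12], [-1.47, 1.34], [0.16, 2.42], [-1.27, 4.41], [0.06, 2.06], [-2.6, 2.6]. Speed limits (rad/s): [2.22, 2.22, 2.79, 2.79, 3.14, 3.14, 3.14].

INTERFACE

Orientations are given as a unit quaternion [w, x, y, z].
In Python, from cell import robot, ik, snapshot, find_in gives the robot as it stands. The module is installed in compiled form; this text tells all that it offers. Calls block until the motion is done:
- robot.move_pose(position, orientation): joint-space move of the TCP to a pose.
- robot.move_straight(position, rate=0.15, attitude=None, stop_force=None): straight line of the TCP; attitude=None keeps the orientation; rate is the mean speed in m/s. With stop_force (N) it stops when the force on the tool has changed by that much, and returns True; else False.
- robot.move_j(angles): joint-space move.
- robot.move_gripper(opening): finger opening in m; the grip force is fixed at half the most; returns when the fingers have stopped.
- robot.hold(seconds).
- ik(position, orientation): joint angles nearest the present ones, or None.
- robot.observe(): the state.
- snapshot(name): name is "scene" or "top"; returns a dict with "pixels" (400x640x3 uint8, blue, green, red), "z_map" (400x640 float32, m along the optical axis (not along the pixel's ray), 0 where there is no reading), "vertical_fov" (degrees; the focal length in pixels is half the picture's height over the tangent of half this angle, whatever the lens; pixels are square), "cx", "cy" (the principal point, pixels), "cam_to_world" (4x4, takes a point from camera to world coordinates). Camera axes: x right, y up, looking along -z (the intrinsics and any distortion apply to the point x, -y, -z); pixel columns grow to the right and rows downward; lengths in m; the calibration is good to about 2 mm. A picture is of the moment at which its call begins.
A pose or a line that the arm cannot do raises robot.PlanningError and nothing moves.
- robot.close_job(): hands the job in, once; it reports no verdict.
Trained networks look in the newest picture that a camera, given by its name, has taken for a name from the list of things; names that differ only in an ending like _2 or _b are one class to them, and where a whole thing is asked for, a point or a joint stands for the part that bears it (a point fixed in the world has none). Each returns a list of dicts, best first, with "score" (0 to 1); they miss things now and then, are a little off and sometimes report something else, mostly with a low value. They report only what shows in the picture. A call takes as long as a camera call.
- find_in(target, camera): "extent" ([left, top, width, height] in pixels, round what is visible of it).
The state is a dict: "t": time; "joint_pos": joint angles; "qvel": joint speeds; "effort": joint torques, N m; "ee_pos": TCP position; "eef_rot": TCP orientation; "wrist_force": force on the tool from outside, world axes, zero at the start; "moment": the same for the moment, N m; "width": finger opening in m.
Only numpy, scipy, OpenCV 4.12 (cv2) and the standard library are available. Lean on these libraries where they do the work, as an engineer would, in place of code of your own. Each camera call takes 0.05 s, during which the arm holds its last target. There are 200 camera calls.

## Working session

There is one attempt and no reset: what is moved stays moved. The work goes in short steps, each a Python script; the robot and the scene stay as the last script left them, time stands still between calls to the robot, and variables do not carry over. Pictures are saved under pics/ and viewed, about 8 in all and at most 12, crops included, and the job is handed in when it is done.

```bash
mkdir -p pics; cat > h.py <<'E'
import numpy as np, cv2
from cell import robot, ik, snapshot, find_in
from scipy.spatial.transform import Rotation as R
def cloud(s):
    h,w=s["z_map"].shape; f=h/2/np.tan(np.radians(s["vertical_fov"])/2)
    v,u=np.mgrid[0:h,0:w]; z=s["z_map"]
    p=np.stack([(u-s["cx"])/f*z,-(v-s["cy"])/f*z,-z],-1)
    T=np.array(s["cam_to_world"]); P=p@T[:3,:3].T+T[:3,3]; P[z==0]=np.nan
    return P
def q(M): 
    x,y,z,w=R.from_matrix(M).as_quat(); return [w,x,y,z]
E
python3 - <<'E'
from h import *
for n in("scene","top"):
    s=snapshot(n); cv2.imwrite(f"pics/{n}1.png",s["pixels"]); print(n,[k for k in s],s["vertical_fov"],s["cx"],s["cy"],np.round(s["cam_to_world"],3).tolist())
    P=cloud(s); np.save(n+".npy",P)
    for t in("fork_holes","knife_eye","knife_handle","pin_wing","pin_mid","board_top","loaf_centre","jar_centre","scraper_centre"):
        r=find_in(t,n)
        for d in r[:2]:
            l,tp,w,h=d["extent"];c=P[int(np.clip(tp+h/2,0,399)),int(np.clip(l+w/2,0,639))]
            print(t,round(d["score"],2),np.round(d["extent"]),np.round(c,3))
o=robot.observe();print(o)
E
```

```text
scene ['pixels', 'z_map', 'vertical_fov', 'cx', 'cy', 'cam_to_world'] 54.780391475782366 321.19318400107244 197.2162422102087 [[-0.048, -0.71, 0.703, 1.404], [0.999, -0.045, 0.023, -0.033], [0.015, 0.703, 0.711, 0.914], [0.0, 0.0, 0.0, 1.0]]
fork_holes 0.97 [282. 185. 118.  64.] [0.612 0.003 0.031]
knife_eye 0.86 [240. 182. 146.  42.] [ 0.576 -0.086  0.054]
knife_handle 0.89 [243. 183. 145.  37.] [ 0.577 -0.079  0.06 ]
knife_handle 0.62 [284. 184. 120.  66.] [0.607 0.009 0.03 ]
board_top 0.95 [283. 187. 121.  62.] [0.617 0.009 0.032]
loaf_centre 0.96 [155. 166.  55.  67.] [ 0.621 -0.473  0.088]
jar_centre 0.72 [268. 222.  30.  44.] [ 0.783 -0.154  0.109]
scraper_centre 0.86 [450. 236.  57.  34.] [0.708 0.405 0.014]
top ['pixels', 'z_map', 'vertical_fov', 'cx', 'cy', 'cam_to_world'] 47.58244049102394 316.11123989517114 206.66452827461455 [[0.038, 0.978, -0.203, 0.364], [-0.999, 0.037, -0.01, -0.082], [-0.002, 0.204, 0.979, 1.223], [0.0, 0.0, 0.0, 1.0]]
fork_holes 0.61 [333. 140.  30.  35.] [ 0.728 -0.148  0.109]
fork_holes 0.55 [211. 169. 141.  93.] [0.586 0.023 0.027]
knife_eye 0.58 
[... 613 characters left out ...]
[0.592 0.021 0.021]
{'t': 1.0, 'joint_pos': array([ 1.11639169,  0.33220661, -0.06472132,  1.46011894,  0.02159108,
        1.34989647, -0.0885147 ]), 'qvel': array([-0.00011205,  0.00143856,  0.00083114,  0.00022025, -0.00035542,
       -0.00107167,  0.00170037]), 'effort': array([ 2.01976582e-04, -6.25234509e+01,  4.94460238e-02, -3.91837907e+01,
        1.65173138e-02,  1.65887916e-03, -7.25506925e-05]), 'ee_pos': array([ 0.26160482, -0.56763   ,  0.23132439]), 'eef_rot': array([2.74316815e-05, 9.76782723e-01, 2.14232377e-01, 2.31437590e-05]), 'wrist_force': array([0.34251023, 0.29346253, 0.44169877]), 'moment': array([ 0.02904972,  0.0133886 , -0.03918598]), 'width': 0.08562728886290222}
```

```bash
python3 - <<'E'
from h import *
a=cv2.imread("pics/top1.png")[130:290,110:430];b=cv2.imread("pics/scene1.png")[160:290,200:520]
cv2.imwrite("pics/m1.png",cv2.resize(np.vstack([a,b[:140]]),None,fx=2.05,fy=2.05,interpolation=cv2.INTER_CUBIC))
P=np.load("top.npy")
# board axis etc: height classes
X=P.reshape(-1,3);
def rep(lo,hi,c,r):
    m=(X[:,2]>lo)&(X[:,2]<hi)&(np.hypot(X[:,0]-c[0],X[:,1]-c[1])<r); A=X[m]
    r_=cv2.minAreaRect(A[:,:2].astype(np.float32)); print(lo,m.sum(),r_,A[:,2].mean())
rep(.02,.04,(.59,.02),.22); rep(.06,.15,(.55,.05),.3); rep(.095,.12,(.59,.1),.15); rep(.005,.03,(.46,.39),.08)
E
```

```text
0.02 7017 ((0.6332489848136902, -0.006905287504196167), (0.38582074642181396, 0.2557593882083893), 79.0927963256836) 0.03068793769604383
0.06 1768 ((0.6756175756454468, -0.056376129388809204), (0.4263821840286255, 0.23184587061405182), 80.63525390625) 0.08837807515419596
0.095 145 ((0.6162272691726685, 0.13707852363586426), (0.06268863379955292, 0.050785306841135025), 78.89496612548828) 0.10454065931187834
0.005 319 ((0.45530426502227783, 0.38562530279159546), (0.13908517360687256, 0.13931803405284882), 63.05259704589844) 0.010316507301739285
```

View pics/m1.png

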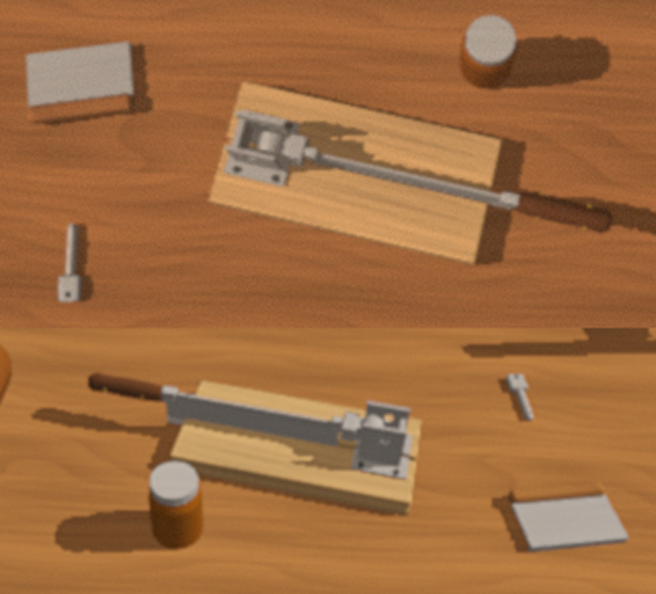

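```bash
cat > m.py <<'E'
from h import *
def sel(X,lo,hi,c,r): 
    d=X-np.r_[c,0]; return X[(X[:,2]>lo)&(X[:,2]<hi)&(np.hypot(d[:,0],d[:,1])<r)]
def rect(A): 
    (c,s,a)=cv2.minAreaRect(A[:,:2].astype(np.float32)); 
    return np.round(c,4),np.round(s,4),round(a,2)
def comp(X,shape,mask):
    n,l,st,_=cv2.connectedComponentsWithStats(mask.reshape(shape).astype(np.uint8)); k=1+np.argmax(st[1:,4]); return X[l.ravel()==k]
E
python3 - <<'E'
from m import *
for n in("scene","top"):
    P=np.load(n+".npy"); X=P.reshape(-1,3); sh=P.shape[:2]
    print(n,"counter z",np.nanmedian(sel(X,-.02,.02,(.4,.1),.08)[:,2]), np.nanstd(sel(X,-.02,.02,(.4,.1),.08)[:,2]))
    A=sel(X,.098,.12,(.615,.14),.06); print("ears",len(A),rect(A),A[:,2].mean())
    m=(X[:,2]>.022)&(X[:,2]<.036)&(np.hypot(X[:,0]-.59,X[:,1]-.02)<.23); A=comp(X,sh,m); print("board",len(A),rect(A),np.median(A[:,2]))
    y=np.array([.193,.981]); c=np.array([.617,.141]); 
    d=X[:,:2]-c; v=d@y; u=d@[.981,-.193]
    k=X[(v<-.34)&(v>-.48)&(abs(u)<.04)&(X[:,2]>.055)]; print("handle",len(k),rect(k),k[:,2].max())
    k=X[(v<-.1)&(v>-.3)&(abs(u)<.03)&(X[:,2]>.05)]; l=cv2.fitLine(k[:,:2].astype(np.float32),cv2.DIST_HUBER,0,1e-3,1e-3).ravel(); print("blade",len(k),l,np.degrees(np.arctan2(l[1],l[0])))
    k=sel(X,.0045,.03,(.46,.39),.075); print("pin",len(k),rect(k),k[:,2].max()); np.save(n+"_pin.npy",k)
    l=cv2.fitLine(k[:,:2].astype(np.float32),cv2.DIST_HUBER,0,1e-3,1e-3).ravel(); print(l)
E
```

```text
scene counter z -0.0007739927763028565 0.001956261717905604
ears 137 (array([0.6169, 0.1374]), array([0.0611, 0.0553]), 78.97) 0.10290962289924108
board 2749 (array([0.6304, 0.0115]), array([0.1633, 0.3912]), 1.48) 0.02932705442355832
handle 318 (array([ 0.5444, -0.2517]), array([0.1145, 0.0284]), 79.2) 0.0860339580114523
blade 432 [ 0.18822591  0.98212576  0.5814973  -0.05429563] 79.15073
pin 122 (array([0.4563, 0.4098]), array([0.0983, 0.0755]), 11.53) 0.015518905169213282
[0.99888784 0.04714939 0.4515469  0.38145936]
top counter z 0.0006040271024094768 0.002376443895882691
ears 127 (array([0.6162, 0.1371]), array([0.0627, 0.0508]), 78.89) 0.10570838915842952
board 3697 (array([0.55  , 0.0179]), array([0.3687, 0.083 ]), 79.03) 0.03054870569936785
handle 515 (array([ 0.5409, -0.2506]), array([0.1176, 0.0304]), 79.39) 0.08752785347072733
blade 257 [ 0.19117683  0.98155564  0.57549363 -0.06626853] 78.97852
pin 350 (array([0.4572, 0.3931]), array([0.1428, 0.1372]), 37.86) 0.01948395848671214
[0.9994001  0.03463412 0.44003743 0.38310045]
```

```bash
cat >> m.py <<'E'
def proj(s,uv,z):
    f=200/np.tan(np.radians(s["vertical_fov"])/2); uv=np.asarray(uv,float)
    r=np.stack([(uv[:,0]-s["cx"])/f,-(uv[:,1]-s["cy"])/f,-np.ones(len(uv))],1)
    T=np.array(s["cam_to_world"]); r=r@T[:3,:3].T; return T[:3,3]+r*((z-T[2,3])/r[:,2])[:,None]
def pinmask(s,box):
    x,y,w,h=box; im=s["pixels"][y:y+h,x:x+w]; S=cv2.cvtColor(im,cv2.COLOR_BGR2HSV)
    m=((S[...,1]<90)&(S[...,2]>90)).astype(np.uint8)
    n,l,st,_=cv2.connectedComponentsWithStats(m); k=1+np.argmax(st[1:,4]); v,u=np.nonzero(l==k); return np.stack([u+x,v+y],1)
E
python3 - <<'E'
from m import *
for n,b in(("top",(125,232,40,55)),("scene",(435,175,45,45))):
    s=snapshot(n); uv=pinmask(s,b); Q=proj(s,uv,.009)
    print(n,len(uv),uv.min(0),uv.max(0),rect(Q)); 
    c,v=cv2.PCACompute(Q[:,:2].astype(np.float32),None); v=v[0]*np.sign(v[0,0]); t=(Q[:,:2]-c[0])@v; w=(Q[:,:2]-c[0])@[-v[1],v[0]]
    print(v,np.degrees(np.arctan2(v[1],v[0])),"back",c[0]+v*t.min(),"front",c[0]+v*t.max(),t.min(),t.max())
    for a in np.arange(t.min(),t.max(),.01): k=(t>=a)&(t<a+.01); print(round(a,3),k.sum(),np.round([w[k].min(),w[k].max(),w[k].mean()],4))
H=np.array([.5425,-.2512])
Y=np.array([.19,.9818,0]);X=np.array([.9818,-.19,0]);Z=np.array([0,0,-1.])
for sg in(1,-1):
    y=sg*X; M=np.stack([np.cross(y,Z),y,Z],1)
    for p in([*H,.2],[*H,.05],[.6173,.1411,.2]):
        r=ik(p,q(M)); print(sg,p,None if r is None else np.round(r,2))
E
```

```text
top 247 [138 239] [149 276] (array([0.4599, 0.3826]), array([0.099 , 0.0284]), 0.09)
[0.9982314  0.05944806] 3.408132 back [0.41053985 0.38150343] front [0.5094385  0.38739318] -0.03815677642549554 0.06091709451480806
-0.038 42 [-0.0133  0.0136  0.0001]
-0.028 44 [-0.0129  0.0142  0.0006]
-0.018 41 [-0.0147  0.0121 -0.0004]
-0.008 21 [-0.0117  0.007  -0.0009]
0.002 15 [-0.0058  0.0052 -0.0003]
0.012 20 [-0.0054  0.0058  0.0002]
0.022 19 [-0.0048  0.0063  0.0005]
0.032 13 [-0.0042  0.0042 -0.0003]
0.042 18 [-0.0063  0.0048 -0.0003]
0.052 14 [-0.0058  0.0051  0.0003]
scene 138 [447 182] [459 204] (array([0.4596, 0.3817]), array([0.1053, 0.032 ]), 2.82)
[0.99853367 0.05413491] 3.1032183 back [0.40706455 0.37880499] front [0.512136   0.38450137] -0.044830887638420885 0.06039485320361207
-0.045 12 [-0.0123  0.0155  0.0016]
-0.035 20 [-0.0147  0.0152  0.0011]
-0.025 23 [-0.0158  0.0161  0.0007]
-0.015 21 [-0.0159  0.0114 -0.0034]
-0.005 10 [-0.008   0.0078 -0.0001]
0.005 9 [-0.007   0.0066  0.    ]
0.015 10 [-0.0071  0.0075  0.0002]
0.025 9 [-0.0061  0.0073  0.0004]
0.035 8 [-0.0051  0.0061  0.0005]
0.045 9 [-0.0062  0.007   0.0006]
0.055 7 [-0.0052  0.0047 -0.0001]
1 [np.float64(0.5425), np.float64(-0.2512), 0.2] [ 0.71  0.32 -0.43  1.56  0.14  1.29  0.06]
1 [np.float64(0.5425), np.float64(-0.2512), 0.05] [ 0.71  0.47 -0.44  1.71  0.23  1.01 -0.  ]
1 [0.6173, 0.1411, 0.2] [ 0.33  0.51 -0.87  1.44  0.39  1.37 -0.75]
-1 [np.float64(0.5425), np.float64(-0.2512), 0.2] [-0.5   0.51  1.16  1.62 -0.48  1.33 -2.6 ]
-1 [np.float64(0.5425), np.float64(-0.2512), 0.05] [-0.47  0.77  1.16  1.77 -0.77  1.14 -2.4 ]
-1 [0.6173, 0.1411, 0.2] [ 0.52  0.69 -1.25  1.44  0.65  1.47  2.24]
```

```bash
cat >> m.py <<'E'
Y=np.array([.19,.9818,0]);X=np.array([.9818,-.19,0]);DN=np.array([0,0,-1.])
def att(y,z=DN):
    y=y/np.linalg.norm(y); return q(np.stack([np.cross(y,z),y,z],1))
F=np.array([.6173,.1411,.082])
def st(l):
    o=robot.observe(); print(l,round(o["t"],2),np.round(o["ee_pos"],4),"F",np.round(o["wrist_force"],1),"M",np.round(o["moment"],2),"w",round(o["width"],4))
E
python3 - <<'E'
from m import *
A=att(X); H=np.array([.5425,-.2512,0])
robot.move_pose(H+[0,0,.14],A); st("above")
robot.move_straight(H+[0,0,.05],rate=.2); st("down")
robot.move_gripper(.02); st("grip")
p=robot.observe()["ee_pos"]
print(robot.move_straight(p+Y*.045,rate=.04,stop_force=16)); st("push")
p2=robot.observe()["ee_pos"]; print("moved",(p2-p)@Y)
s=snapshot("top"); cv2.imwrite("pics/push.png",s["pixels"])
E
```

```text
above 2.69 [ 0.5418 -0.2533  0.1402] F [ 1.  -0.8 -0.6] M [-0.11  0.02 -0.04] w 0.0854
down 3.29 [ 0.5428 -0.2519  0.0509] F [ 0.  -0.3  0.8] M [-0.04 -0.01  0.05] w 0.0853
grip 3.86 [ 0.5428 -0.2514  0.0508] F [-2.   0.   5.7] M [0.07 0.37 0.1 ] w 0.028
True
push 4.57 [ 0.5472 -0.2289  0.0509] F [-0.1 -2.3  3.1] M [-0.26  0.07 -0.01] w 0.028
moved 0.02295168874555973
```

```bash
python3 - <<'E'
from m import *
p=robot.observe()["ee_pos"]
print(robot.move_straight(p+Y*.015,rate=.03,stop_force=18)); st("push2"); print((robot.observe()["ee_pos"]-p)@Y)
robot.move_gripper(.07); st("open")
p=robot.observe()["ee_pos"]; robot.move_straight(p+[0,0,.1],rate=.25)
A=att(np.array([-.056,.998,0])); A2=att(-np.array([-.056,.998,0]))
for a in(A,A2):
  for z in(.1,.0015): r=ik([.427,.3823,z],a); print(None if r is None else np.round(r,2))
# planned insertion poses, jaw axis = +-Y
for sg in(1,-1):
  for sl in(0,.28):
    z=np.cos(sl)*DN-np.sin(sl)*X; r=ik(F-X*.09+[0,0,.02],att(sg*Y,z)); print(sg,sl,None if r is None else np.round(r,2))
st("up")
s=snapshot("top"); P=cloud(s).reshape(-1,3)
d=P[:,:2]-F[:2]; v=d@Y[:2]; u=d@X[:2]
k=P[(v<-.32)&(v>-.46)&(abs(u)<.04)&(P[:,2]>.055)]; print("handle v",rect(k),(np.array(rect(k)[0])-F[:2])@Y[:2])
k=P[(abs(v)<.02)&(abs(u)<.017)&(P[:,2]>.07)&(P[:,2]<.1)]; print("eye top",len(k), k[:,2].max())
cv2.imwrite("pics/home.png",cv2.resize(s["pixels"][150:250,200:420],None,fx=3.5,fy=3.5,interpolation=cv2.INTER_CUBIC))
E
```

```text
True
push2 4.91 [ 0.5471 -0.2289  0.0509] F [ 0.4 -0.7  3.7] M [-0.09  0.03  0.14] w 0.0279
-1.4273522782193566e-05
open 5.39 [ 0.5467 -0.2289  0.0505] F [-0.7  0.4  0.5] M [ 0.01  0.04 -0.01] w 0.0698
[ 0.02  0.57 -1.07  1.71  0.53  1.19  0.44]
[ 0.04  0.79 -1.12  1.77  0.79  1.11  0.28]
[-0.2   0.43 -0.75  1.72  0.33  1.12 -2.56]
[-1.25  0.51  0.54  1.84 -0.33  0.88 -2.07]
1 0 [ 0.36  0.43 -0.88  1.77  0.36  1.12  0.74]
1 0.28 [ 0.32  0.62 -0.84  1.55  0.28  1.39  0.82]
-1 0 [ 0.03  0.32 -0.47  1.79  0.17  1.07 -2.26]
-1 0.28 [ 0.02  0.5  -0.41  1.57  0.05  1.35 -2.15]
up 5.94 [ 0.5469 -0.229   0.1512] F [-0.3  0.2 -0.2] M [ 0.07  0.05 -0.01] w 0.0697
handle v (array([ 0.5471, -0.222 ]), array([0.0993, 0.08  ]), 79.12) -0.36982957999999994
eye top 170 0.09824796046974771
```

View pics/home.png

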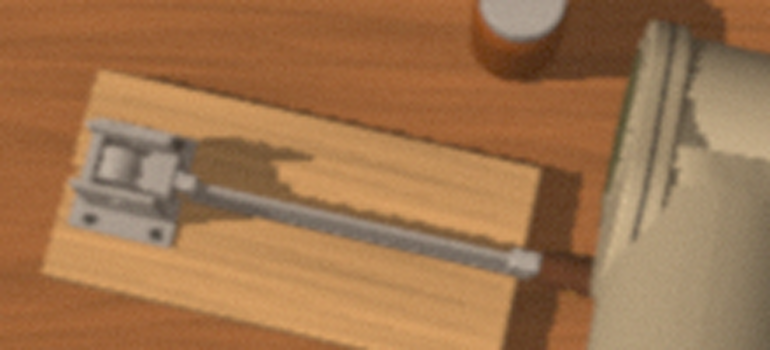

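```bash
python3 - <<'E'
from m import *
a=np.array([.9984,.056,0]); A=att(np.array([-.056,.9984,0])); W=np.array([.427,.3823,0])
robot.move_pose(W+[0,0,.15],A); robot.move_gripper(.05)
robot.move_straight(W+[0,0,.03],rate=.25); robot.move_straight(W+[0,0,.0015],rate=.08,stop_force=20); st("down")
robot.move_gripper(.015); st("grip")
p=robot.observe()["ee_pos"]; robot.move_straight(p+[0,0,.15],rate=.25); st("up")
S=snapshot("scene"); T=snapshot("top"); cv2.imwrite("pics/grip.png",np.hstack([S["pixels"][60:220,380:540],T["pixels"][180:340,60:220]]).repeat(2,0).repeat(2,1))
E
```

```text
down 9.69 [0.4268 0.3823 0.0013] F [0.1 0.  0.3] M [-0.06  0.06 -0.06] w 0.0501
grip 10.03 [0.4272 0.3827 0.0022] F [-0.7 -0.4  5.9] M [-0.13  0.17 -0.  ] w 0.026
up 10.78 [0.427  0.3818 0.1507] F [ 0.4 -0.9 -0.5] M [-0.06  0.03  0.  ] w 0.0265
```

View pics/grip.png

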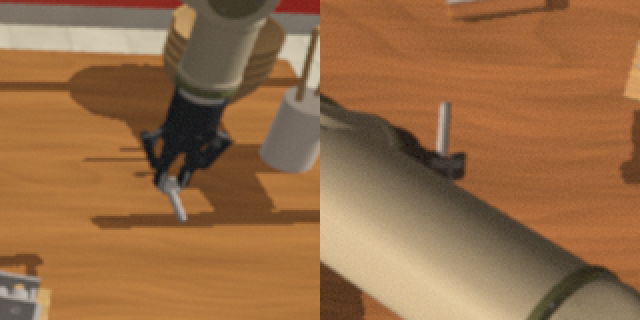

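```bash
cat >> m.py <<'E'
Zv=np.array([0,0,1.])
OFF=.0038
def pose(s,L,h0=0.,dv=0.,du=0.,E=-.0225,yaw=0.,F=F):
    Xr=X*np.cos(yaw)+Y*np.sin(yaw); Yr=Y*np.cos(yaw)-X*np.sin(yaw)
    n=np.cos(s)*Xr-np.sin(s)*Zv; t=-np.cos(s)*Zv-np.sin(s)*Xr
    p=F+X*(E+du)+Y*dv+Zv*h0+n*(L-.084)+t*OFF
    return p,att(Yr,t)
def loc():
    "pin nose (u,v,h mm about F), slope, yaw from TCP"
    o=robot.observe(); w,x,y,z=o["eef_rot"]; M=R.from_quat([x,y,z,w]).as_matrix(); n=-M[:,0]
    nose=o["ee_pos"]-M[:,2]*OFF+n*.084-F; return np.round([nose@X*1e3,nose@Y*1e3,nose[2]*1e3],1),round(-np.arcsin(n[2]),3),round(n@Y,3)
E
python3 - <<'E'
from m import *
robot.move_pose(*pose(0,-.03)); robot.hold(.3); st("pre"); print(pose(0,-.03)[0],loc())
for nm in("top","scene"):
    s=snapshot(nm); P=cloud(s).reshape(-1,3); d=P-F; u=d@X;v=d@Y;h=d[:,2]
    k=(u<-.055)&(u>-.095)&(abs(v)<.012)&(abs(h)<.015); b=k; print(nm,"shank",k.sum(),"v rng/mean",np.round([v[k].min(),v[k].max(),v[k].mean()],4),"hmax",np.sort(h[k])[-5:].round(4))
    for lo,hi in((-.05,-.01),(.01,.05)):
        k=(h>.018)&(h<.032)&(u>lo)&(u<hi)&(v>-.05)&(v<.05); print(" ear",k.sum(),"v",np.round(np.percentile(v[k],[1,99]),4),"u",np.round(np.percentile(u[k],[2,98]),4),"h",np.round(np.median(h[k]),4))
    np.savez("pre_"+nm,**{a:s[a] for a in s})
    l,t=(185,150) if nm=="top" else (330,150)
    cv2.imwrite(f"pics/pre_{nm}.png",cv2.resize(s["pixels"][t:t+100,l:l+110],None,fx=3.6,fy=3.6,interpolation=cv2.INTER_CUBIC))
a=[cv2.imread(f"pics/pre_{n}.png") for n in("top","scene")]; cv2.imwrite("pics/pre.png",np.hstack(a))
E
```

```text
pre 12.11 [0.4832 0.1681 0.0785] F [ 0.4  0.2 -1.6] M [ 0.01 -0.02  0.02] w 0.0262
[0.4832843 0.167035  0.0782   ] (array([-52.8,   1.2,   0.3]), np.float64(-0.0), np.float64(0.002))
top shank 73 v rng/mean [-0.0052  0.0067  0.0002] hmax [0.0097 0.01   0.0105 0.011  0.0113]
 ear 58 v [-0.0343  0.0262] u [-0.0254 -0.0201] h 0.0243
 ear 60 v [-0.0346  0.026 ] u [0.0195 0.0252] h 0.0238
scene shank 39 v rng/mean [-0.0046  0.0071  0.001 ] hmax [0.006  0.0062 0.0069 0.0071 0.0078]
 ear 52 v [-0.033   0.0248] u [-0.0257 -0.0179] h 0.0228
 ear 53 v [-0.034   0.0265] u [0.0191 0.0272] h 0.0224
```

View pics/pre.png

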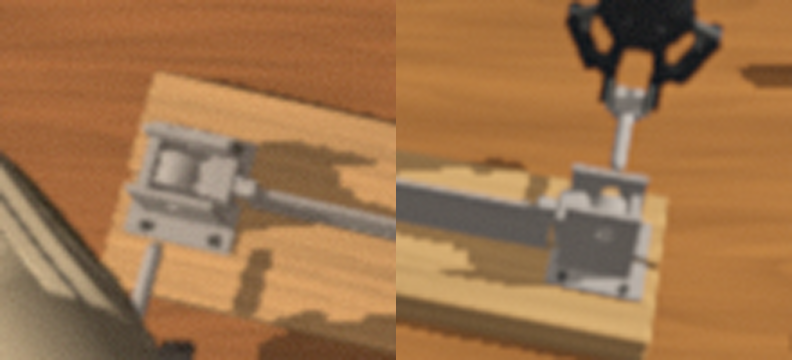

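```bash
cat >> m.py <<'E'
def go(s,L,h0=0.,dv=0.,rate=.05,stop=None,c=np.zeros(3),yaw=0.,lab=""):
    p,a=pose(s,L,h0,dv,yaw=yaw); r=robot.move_straight(p+c,rate=rate,attitude=a,stop_force=stop)
    o=robot.observe(); e=o["ee_pos"]-p; print(lab,round(o["t"],2),"hit" if r else "",f"s={s} L={L*1e3:.1f}","err uvh",np.round([e@X*1e3,e@Y*1e3,e[2]*1e3],1),"nose",*loc(),"F uvh",np.round([o["wrist_force"]@X,o["wrist_force"]@Y,o["wrist_force"][2]],1)); return r
def err(s,L,h0=0.,dv=0.):
    return robot.observe()["ee_pos"]-pose(s,L,h0,dv)[0]
E
python3 - <<'E'
from m import *
s=.30; go(s,-.012,-.0003,rate=.1); robot.hold(.4); e=err(s,-.012,-.0003)
go(s,-.012,-.0003,c=-e,rate=.02); robot.hold(.3); go(s,-.012,-.0003,c=-e,rate=.02)
np.save("c.npy",-e)
r=go(s,.005,-.0003,c=-e,rate=.03,stop=10,lab="ear")
E
```

```text
12.71  s=0.3 L=-12.0 err uvh [ 0.2  0.4 -0.5] nose [-33.8   0.4   2.7] 0.301 -0.0 F uvh [-0.2  0.1 -0.9]
 13.36  s=0.3 L=-12.0 err uvh [ 0.2  0.  -0.2] nose [-33.7   0.    3.1] 0.3 0.0 F uvh [ 0.7 -0.1 -1.6]
 13.91  s=0.3 L=-12.0 err uvh [ 0.3  0.1 -0.2] nose [-33.7   0.1   3.1] 0.3 0.0 F uvh [ 0.2 -0.5 -2. ]
ear 14.62  s=0.3 L=5.0 err uvh [ 0.1  0.2 -0.2] nose [-17.6   0.2  -2. ] 0.3 0.0 F uvh [ 0.6  0.1 -1.2]
```

Nose is through the first ear without contact. On into the eye.

```bash
python3 - <<'E'
from m import *
c=np.load("c.npy")
r=go(.30,.020,-.0003,c=c,rate=.025,stop=12,lab="eye")
robot.hold(.2); go(.30,.020,-.0003,c=c,rate=.025,stop=8) if not r else st("stopped")
S=snapshot("scene"); T=snapshot("top")
cv2.imwrite("pics/eye.png",cv2.resize(np.hstack([T["pixels"][170:230,200:280],S["pixels"][170:230,365:425]]),None,fx=5,fy=5,interpolation=cv2.INTER_CUBIC))
E
```

```text
eye 15.38  s=0.3 L=20.0 err uvh [ 0.2  0.1 -0.3] nose [-3.2  0.1 -6.5] 0.3 0.0 F uvh [ 0.2 -0.6 -0.9]
 15.82  s=0.3 L=20.0 err uvh [ 0.2  0.1 -0.2] nose [-3.2  0.1 -6.4] 0.3 -0.0 F uvh [ 0.5 -0.5 -2.1]
```

View pics/eye.png

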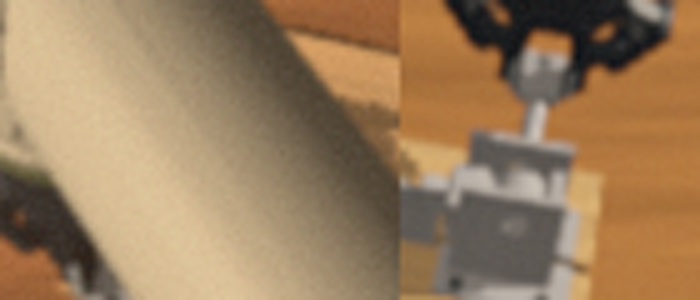

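```bash
python3 - <<'E'
from m import *
c=np.load("c.npy")
r=go(.30,.024,-.0003,c=c,rate=.025,stop=12,lab="eye")
for s,L in((.2,.025),(.1,.026),(0.,.027)):
    if go(s,L,-.0003*(s/.3),c=c,rate=.04,stop=25,lab="lev"): break
robot.hold(.2); go(0,.027,c=c,rate=.02)
S=snapshot("scene"); P=cloud(S).reshape(-1,3)-F; u=P@X;v=P@Y;h=P[:,2]; k=(abs(u)<.011)&(abs(v)<.012)&(h>0)&(h<.022); print("eye top h",np.round(np.percentile(h[k],[50,90,98]),4),k.sum())
P=np.load("scene.npy").reshape(-1,3)-F; u=P@X;v=P@Y;h=P[:,2]; k=(abs(u)<.011)&(abs(v+.023)<.012)&(h>0)&(h<.022); print("before",np.round(np.percentile(h[k],[50,90,98]),4),k.sum())
cv2.imwrite("pics/lev.png",cv2.resize(S["pixels"][160:230,345:435],None,fx=6,fy=6,interpolation=cv2.INTER_CUBIC))
E
```

```text
eye 16.23  s=0.3 L=24.0 err uvh [ 0.4  0.1 -0.3] nose [ 0.9  0.1 -7.7] 0.3 -0.0 F uvh [ 0.7  0.9 -1.2]
lev 16.53  s=0.2 L=25.0 err uvh [-0.4  0.   0.2] nose [ 1.6  0.1 -5.1] 0.201 0.001 F uvh [-0.3  1.7 -4.3]
lev 16.83  s=0.1 L=26.0 err uvh [ 0.1 -0.1  0.1] nose [ 3.5 -0.1 -2.8] 0.103 0.0 F uvh [ 1.4  1.6 -3.6]
lev 17.12  s=0.0 L=27.0 err uvh [ 0.2 -0.1  0.1] nose [ 4.8 -0.1 -0.1] 0.003 -0.0 F uvh [-0.2  2.5 -4.2]
 17.57  s=0 L=27.0 err uvh [ 0.4  0.  -0.2] nose [ 4.9 -0.  -0.3] 0.001 -0.0 F uvh [ 1.6  1.2 -4.8]
eye top h [0.0123 0.0139 0.0147] 37
before [0.0093 0.012  0.0127] 32
```

View pics/lev.png

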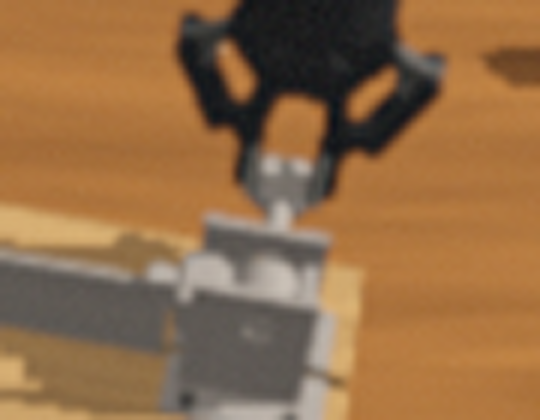

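```bash
python3 - <<'E'
from m import *
c=np.load("c.npy")
r=go(0,.040,.0005,c=c,rate=.03,stop=20,lab="a")
if not r: r=go(0,.056,.0005,c=c,rate=.03,stop=20,lab="b")
if not r: r=go(0,.070,.0003,c=c,rate=.02,stop=22,lab="home")
S=snapshot("scene"); T=snapshot("top")
cv2.imwrite("pics/home2.png",cv2.resize(np.hstack([T["pixels"][165:235,195:275],S["pixels"][160:230,345:435]]),None,fx=4.5,fy=4.5,interpolation=cv2.INTER_CUBIC))
E
```

```text
a 18.21  s=0 L=40.0 err uvh [ 0.4 -0.2 -0.3] nose [17.9 -0.2  0.2] 0.0 -0.0 F uvh [-1.4  0.1 -5.5]
b 18.89  s=0 L=56.0 err uvh [ 0.5 -0.1 -0.2] nose [34.  -0.1  0.3] -0.0 -0.0 F uvh [-2.8  0.2 -6.7]
home 19.46 hit s=0 L=70.0 err uvh [-5.5  0.1 -1.3] nose [42.   0.2 -1.5] 0.007 0.001 F uvh [ 2.   1.6 -2.2]
```

View pics/home2.png

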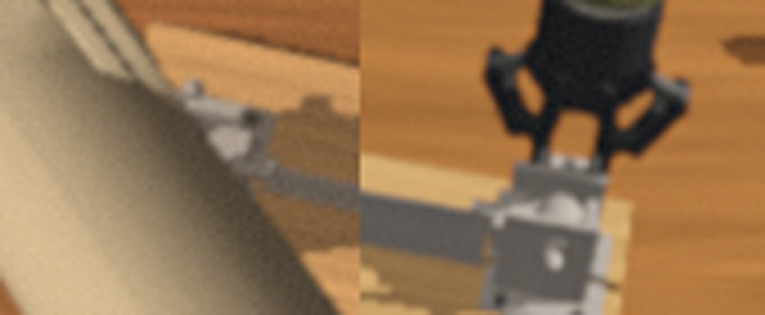

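```bash
python3 - <<'E'
from m import *
robot.move_gripper(.06); st("open")
p=robot.observe()["ee_pos"]; robot.move_straight(p-X*.004+[0,0,.08],rate=.15); 
p=robot.observe()["ee_pos"]; robot.move_pose(p-X*.16+Y*.1+[0,0,.05],att(Y)); robot.hold(.3); st("away")
for nm in("top","scene"):
    s=snapshot(nm); P=cloud(s).reshape(-1,3)-F; u=P@X;v=P@Y;h=P[:,2]
    k=(u<-.028)&(u>-.08)&(abs(v)<.02)&(h>-.02)&(h<.015); print(nm,"wing",k.sum(),"u",np.round(np.percentile(u[k],[1,99]),4),"v",np.round(np.percentile(v[k],[1,99]),4),"h",np.round(np.percentile(h[k],[50,95]),4))
    k=(u>.029)&(u<.07)&(abs(v)<.012)&(abs(h)<.012); print("nose",k.sum(),np.round(np.percentile(u[k],[50,99]),4) if k.any() else "", np.round([v[k].mean(),np.percentile(h[k],95)],4) if k.any() else "")
    k=(abs(u)<.012)&(abs(v)<.012)&(h>0)&(h<.03); print("eye top",np.round(np.percentile(h[k],[50,90,98]),4))
    k=(v<-.1)&(v>-.3)&(abs(u)<.03)&(P[:,2]>-.03); print("blade u",np.round(np.median(u[k]),4))
    l,t=(190,160) if nm=="top" else (350,160)
    cv2.imwrite(f"pics/f_{nm}.png",cv2.resize(s["pixels"][t:t+75,l:l+85],None,fx=4.6,fy=4.6,interpolation=cv2.INTER_CUBIC))
cv2.imwrite("pics/f.png",np.hstack([cv2.imread(f"pics/f_{n}.png") for n in("top","scene")]))
E
```

```text
open 19.98 [0.5739 0.1487 0.0758] F [0.4 0.1 0.4] M [-0.03 -0.07  0.01] w 0.0599
away 21.77 [0.4321 0.2771 0.2048] F [-0.  -0.1  0.5] M [ 0.   -0.05  0.02] w 0.0602
top wing 139 u [-0.0594 -0.0284] v [-0.0135  0.013 ] h [0.0044 0.0079]
nose 20 [0.0348 0.0412] [-0.001  0.007]
eye top [0.0131 0.0159 0.0169]
blade u -0.0009
scene wing 24 u [-0.0597 -0.046 ] v [-0.0118  0.013 ] h [0.0036 0.0055]
nose 21 [0.0371 0.0414] [0.0003 0.0049]
eye top [0.0123 0.0143 0.0151]
blade u 0.0028
```

View pics/f.png

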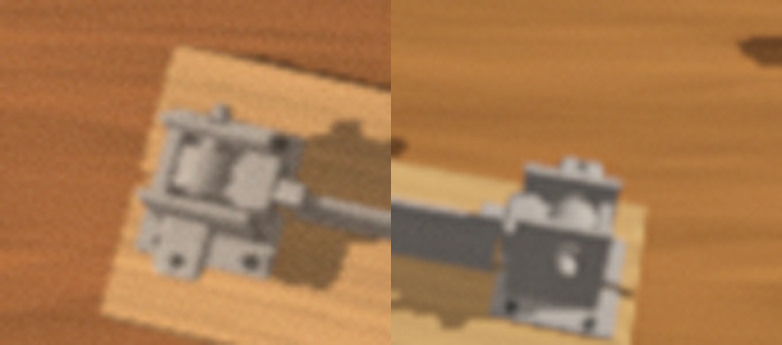

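```bash
python3 -c "
from m import *
robot.close_job()"
```

```text
the job is handed in; nothing more can be done
```

I pushed the knife home and threaded the hinge pin through both fork ears and the eye. Then I let go, moved the arm clear and handed the job in at about 22 s of the 58 s allowed; no verdict was reported.

- **Knife:** It slid 23 mm along the slot to the stop. Pushing again to the 18 N limit moved it no further.
- **Pin:** I entered the ear nearest the robot with the nose sloped down 0.30 rad. I levelled the pin in the eye, which lifted the eye, then pushed on until the wing met the fork at the 22 N limit.
- **Final checks, both cameras:**
  - The wing's back is at about -59.5 mm and the nose at +41.3 mm from the holes' mid-point; fully home would be -59 and +42.
  - The nose shows through the far ear.
  - The eye's top gives an eye centre about 0 to 2 mm below the holes' line, within the 5 mm allowed.
  - The blade is within 3 mm of the slot's middle line.
  - The gripper touched nothing.

Just after levelling, one camera showed the eye raised only 2 to 3 mm where about 4.5 mm was expected. Depth noise there was about 2 mm, and the pin still went through the far ear freely. I did not measure the loaf, jar and scraper again at the end; the arm was not sent near them.

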